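Find the latched lamp key and release it

TASK

One of the four white keys on the microscope's lamp controller is latched down. With the fingertips, tap all four lightly, one at a time from the robot's left to its right (ending next to the dimmer knob), without releasing or latching any; then press the latched one down until it lets go and springs up, so that all four keys end fully up. Pick nothing up, and leave the other things on and around the controller where they are.

Things in the scene. Friction and masses are not known exactly. Their poses are not given: they have to be found in the camera images.
- lamp_box: grey metal lamp controller fixed to the bench, 140 mm deep (x) by 280 mm wide (y), flat top 55 mm above the bench, turned by up to 0.35 rad. Origin: centre of its underside, on the bench; x away from the robot, y to the robot's left, z up. On its top, along x = -30 mm: four identical white keys, then at the right end (y = -108 mm) a fixed black dimmer knob, 36 mm wide, 22 mm high.
- key_1: first key, at the robot's left end of the row, at x = -30, y = 100 mm of the lamp box. Origin: centre of its top face, axes as the box's. White cap 26 x 26 mm, 22 mm clear of the next, sliding straight down. Its top is 71 mm above the bench when up, 67 mm when latched, 61 mm fully pressed. Exactly one of the four is latched at the start, any of them.
- key_2: second key from the robot's left, at x = -30, y = 52 mm of the lamp box. Origin: centre of its top face, axes as the box's. Each key's spring resists with 2.5 N at the up height and 0.35 N more per mm, so a touch of 1 to 2 N moves no key.
- key_3: third key from the robot's left, at x = -30, y = 4 mm of the lamp box. Origin: centre of its top face, axes as the box's. The latched key lets go when pressed 8 to 10 mm below the up height (5.5 to 7 N), best right to the stop, and springs up when the finger withdraws.
- key_4: fourth key, at the right end next to the dimmer knob, at x = -30, y = -44 mm of the lamp box. Origin: centre of its top face, axes as the box's. A key that is up latches if pushed in more than about 7 mm (over 4.5 N), and cannot be freed again in this run.
- jar: a clear glass jar with a lid, 44 mm in diameter and 50 mm tall, standing on the lamp box behind the dimmer knob; loose, to be left alone. Origin at the centre of its underside.
- lens_ring: a bare aluminium ring, 42 mm across and 12 mm high, lying on the lamp box behind the keys; loose, to be left alone. Origin at the centre of its underside.
- vial: an amber vial, 26 mm in diameter and 55 mm tall, standing on the bench beyond the lamp box's left end; loose, to be left alone. Origin at the centre of its underside.
- specimen_box: a small blue box with a clear lid, 60 x 40 x 22 mm, on the bench by the lamp box's right end; loose, to be left alone. Origin at the centre of its underside.
- dish: a shallow glass dish, 80 mm across and 16 mm high, on the bench by the lamp box's right end; loose, to be left alone. Origin at the centre of its underside.
- tweezers: steel tweezers lying flat, 120 mm long and 6 mm high, on the bench by the lamp box's left end; loose, to be left alone. Origin at the centre of its underside.
- slide_case: a grey case, 85 x 35 x 30 mm, on the bench behind the lamp box; loose, to be left alone. Origin at the centre of its underside.

How it is judged:
By the outcome, as a careful person would: the job done as asked, in the order asked, and still so for the second after the job is handed in, with the robot touching nothing.
It also fails if it takes over 48 s, if anything falls off the work surface, if the arm or the gripper's body presses on something with over 40 N, if the wrist force passes 120 N, or if a joint passes its speed limit or range.

ROBOT

A 6-joint arm with a two-finger parallel gripper is mounted at the origin on the work surface. World frame = base frame: x ahead of the robot, y to its left, z up, the work surface at z = 0. Lengths are in m, angles in degrees, forces in N, time in s.
With the tool pointing down it reaches from about 0.4 to 0.825 m from the base axis. Payload 7 kg.
Tool frame: the origin (TCP) lies at the very end of the fingers, on their centre line; the grasp point (between the pads) lies behind it (r.grasp_offset is the z of the grasp point in the tool frame, in m); z points along the fingers, y is the direction in which the jaws open and shut (so a half turn about z gives the same grasp; the last joint's range is limited). The gripper opens to 88 mm and grips with 3 to 60 N. Pads are 19 mm wide; open, the fingers measure 130 mm over their backs; the gripper's body (78 mm by 193 mm) begins 47 mm behind the grasp point.
Start: joints at [81.194, 20.546, 0.682, 0, -70.136, -16.507], TCP at [0.289, 0.61, 0.227] pointing down, gripper open.
Joint ranges: [-176.03, 176.03], [-82.01, 121.73], [-58.28, 71.71], [-173.87, 95.51], [-174.79, -0.11], [-173.66, 173.66]. Speed limits (degrees/s): [136.94, 136.94, 172.46, 180, 180, 180].

INTERFACE

Orientations are given as [roll, pitch, yaw] about the fixed x, y, z axes, in that order (R = Rz(yaw) Ry(pitch) Rx(roll)).
In Python, from plant import r gives the robot as it stands. The module is installed in compiled form; this text tells all that it offers.
- The arm moves only by the tool servo_tool, never from a script. Its argument "targets" is a list of rows, each an object of numbers: "dx", "dy", "dz": the shift along the world's x, y, z in cm; "spin": the turn about the world's z in rad; "grip": the opening in per cent of the stroke, from 0 (shut) to 100 (fully open). A call has exactly 10 rows; each row is the pose to reach, as a shift and turn from the pose commanded when the call began; what a row does not reach only later rows make up. A row lasts 1/12 s, in which the tool goes at most 41.7 mm and 7.16 degrees, less where a joint would pass 70% of its speed; a pose out of reach is approached as far as the arm can. A call with a gripper value outside its range is refused whole. The fingers move at their own pace and stop on an object; "squeeze" is the grip in N (left out, the last holds). Time passes only in rows, so rows that repeat a pose let the fingers close, or fill a call up. It gives the time, the measured TCP pose, the force and the opening at its end, in the units of the state.
- r.get_state(): the state, without advancing time (a new reading comes with each control period).
- r.capture(name): name is "scene" or "top" or "wrist"; returns the picture (420x560x3 uint8, blue, green, red); there is no depth.
- r.get_calibration(name): a dict with "K" (3x3 intrinsics, pixels), "extrinsics" (4x4, takes a point from camera to world coordinates). Camera axes: x right, y down, z forward; pixel columns grow to the right and rows downward; lengths in m; the calibration is good to about 2 mm. A picture is of the moment at which its call begins: read the wrist's pose just before it. get_calibration takes no time and is no camera call; for the wrist camera it gives the pose at the moment of the call.
- r.close_job(): hands the job in, once; it reports no verdict.
Trained networks look in the newest picture that a camera, given by its name, has taken for a name from the list of things; names that differ only in an ending like _2 or _b are one class to them, and where a whole thing is asked for, a point or a joint stands for the part that bears it (a point fixed in the world has none). Each returns a list of dicts, best first, with "p" (0 to 1); they miss things now and then, are a little off and sometimes report something else, mostly with a low value. They report only what shows in the picture. A call takes as long as a camera call.
- r.cut_out(name, camera): "mask" (420x560 bool, what is visible of it) and "extent" ([left, top, right, bottom] in pixels, round what is visible of it).
The state is a dict: "time_s": time; "joints": joint angles; "qd": joint speeds; "joint_torque": joint torques, N m; "tcp_pos": TCP position; "eef_rot": TCP orientation; "contact_force": force on the tool from outside, world axes, zero at the start; "moment": the same for the moment, N m; "gripper_width": finger opening in m.
Only numpy, scipy, OpenCV 4.12 (cv2) and the standard library are available. Lean on these libraries where they do the work, as an engineer would, in place of code of your own. Each camera call takes 0.05 s, during which the arm holds its last target. There are 200 camera calls.

## Working session

There is one attempt and no reset: what is moved stays moved. The work goes in short steps, Python scripts to look and compute and a tool call to move; the robot and the scene stay as the last step left them, time stands still between calls to the robot, and variables do not carry over. Pictures are saved under pics/ and viewed, about 8 in all and at most 12, crops included, and the job is handed in when it is done.

Besides the shell and the picture viewer there is one more tool, called after "Call:" as name(argument=value, ...), one argument or row to a line, values as JSON. servo_tool: Moves the arm, as the interface text tells. Its arguments: {"type":"object","properties":{"targets":{"type":"array"},"squeeze":{"type":"number"}},"required":["targets"]}

```bash
mkdir -p pics
python3 - <<'E'
from plant import r
import cv2,numpy as np
s=r.get_state();print(s['time_s'],s['tcp_pos'],s['eef_rot'],s['gripper_width'],r.grasp_offset)
a=r.capture("top");cv2.imwrite("pics/top.png",a)
K=r.get_calibration("top");print(K)
for n in ["lamp_box","key_1"]:
    for d in r.cut_out(n,"top"):print(n,d['p'],d['extent'],np.argwhere(d['mask']).mean(0)[::-1])
E
```

```text
0.0 [0.28842727 0.60971718 0.22559966] [ 1.79903004e+02 -8.31164738e-03 -2.53204276e+01] 0.08743637908653751 -0.0188
{'K': array([[404.91035464,   0.        , 282.25828368],
       [  0.        , 404.91035464, 208.258039  ],
       [  0.        ,   0.        ,   1.        ]]), 'extrinsics': array([[ 0.02047726, -0.98424268,  0.17563321,  0.46142433],
       [-0.9997325 , -0.01826834,  0.01418466,  0.03917343],
       [-0.01075262, -0.17587669, -0.98435348,  0.96176789],
       [ 0.        ,  0.        ,  0.        ,  1.        ]])}
lamp_box 0.93 [280.7, 202.7, 410.6, 276.2] [343.2512045  240.84180942]
key_1 0.56 [359.3, 247.6, 372.7, 262.6] [364.79605263 253.20394737]
```

View pics/top.png

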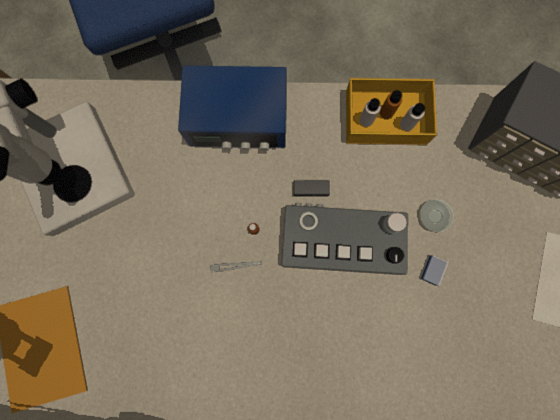

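The top view shows the controller's row of keys at about (300,250), (322,251), (344,252) and (366,254), with the knob at (395,255). The ring is behind key 1 and the jar is behind the knob.

```bash
cat > h.py <<'E'
import numpy as np,cv2
def back(uv,cal,z):
    K,T=cal["K"],cal["extrinsics"]
    d=T[:3,:3]@np.linalg.solve(K,[uv[0],uv[1],1]); o=T[:3,3]
    return o+d*(z-o[2])/d[2]
def whites(im,thr,amin,amax):
    m=(im.min(2)>thr).astype(np.uint8)
    n,l,st,c=cv2.connectedComponentsWithStats(m)
    return [(st[i],c[i]) for i in range(1,n) if amin<st[i][4]<amax]
E
python3 - <<'E'
from plant import r
from h import *
a=cv2.imread("pics/top.png");c=r.get_calibration("top")
P=[]
for st,ce in sorted(whites(a,170,60,400),key=lambda t:t[1][0]):
    if 285<ce[0]<385 and 240<ce[1]<265:
        p=back(ce,c,.071);P.append(p);print(st,ce,p)
P=np.array(P)
print(np.diff(P,axis=0)); d=P[0]-P[-1];print("yaw",np.degrees(np.arctan2(-d[0],d[1])))
E
```

```text
[]Traceback (most recent call last):
  File "<stdin>", line 9, in <module>
IndexError: index 0 is out of bounds for axis 0 with size 0
```

Run:
```python
from plant import r
from h import *
a=cv2.imread("pics/top.png");c=r.get_calibration("top")
print([a[250,300],a[254,366]])
for thr in (130,150):
  P=[]
  for st,ce in sorted(whites(a,thr,40,400),key=lambda t:t[1][0]):
    if 285<ce[0]<385 and 240<ce[1]<265:
        p=back(ce,c,.071);P.append(p);print(st,ce,p)
  P=np.array(P)
  if len(P): d=P[0]-P[-1];print("yaw",np.degrees(np.arctan2(-d[0],d[1])))
```

```text
[array([151, 167, 178], dtype=uint8), array([150, 167, 175], dtype=uint8)]
[295 244  11  11 117] [300.05982906 248.82905983] [0.53065879 0.01109553 0.071     ]
[317 245  11  11 116] [321.8362069 250.1637931] [ 0.52867672 -0.03664674  0.071     ]
[339 246  11  12 119] [343.96638655 251.54621849] [ 0.52661035 -0.08505159  0.071     ]
[361 248  11  11 121] [366. 253.] [ 0.52438917 -0.13312896  0.071     ]
yaw -2.489150505188623
[295 244  10  10  50] [300.54 250.02] [0.52807274 0.01000974 0.071     ]
[317 245  10  11  60] [321.68333333 251.05      ] [ 0.52673311 -0.03631857  0.071     ]
[339 246  10  11  76] [343.67105263 251.71052632] [ 0.52623894 -0.08440391  0.071     ]
[361 248  10  11  74] [365.35135135 253.21621622] [ 0.52389   -0.1317065  0.071    ]
yaw -1.6905887661555303
```

Call:
servo_tool(
  targets=[
    {"dx":12,"dy":-30,"dz":0,"spin":0.2,"grip":0},
    {"dx":24,"dy":-60,"dz":0,"spin":0.4,"grip":0},
    {"dx":24,"dy":-60,"dz":0,"spin":0.4,"grip":0},
    {"dx":24,"dy":-60,"dz":0,"spin":0.4,"grip":0},
    {"dx":24,"dy":-60,"dz":0,"spin":0.4,"grip":0},
    {"dx":24,"dy":-60,"dz":0,"spin":0.4,"grip":0},
    {"dx":24,"dy":-60,"dz":0,"spin":0.4,"grip":0},
    {"dx":24,"dy":-60,"dz":0,"spin":0.4,"grip":0},
    {"dx":24,"dy":-60,"dz":0,"spin":0.4,"grip":0},
    {"dx":24,"dy":-60,"dz":0,"spin":0.4,"grip":0},
  ],
  squeeze=5,
)

```text
time_s: 0.98
tcp_pos: [0.4435, 0.2213, 0.2267]
eef_rot: [-180.0, -0.0, -2.4]
contact_force: [1.5, 0.2, 0.1]
gripper_width: 0.0265
```

Call:
servo_tool(
  targets=[
    {"dx":8.6,"dy":-21,"dz":-1,"spin":0,"grip":0},
    {"dx":8.6,"dy":-21,"dz":-3,"spin":0,"grip":0},
    {"dx":8.6,"dy":-21,"dz":-3,"spin":0,"grip":0},
    {"dx":8.6,"dy":-21,"dz":-3,"spin":0,"grip":0},
    {"dx":8.6,"dy":-21,"dz":-3,"spin":0,"grip":0},
    {"dx":8.6,"dy":-21,"dz":-3,"spin":0,"grip":0},
    {"dx":8.6,"dy":-21,"dz":-3,"spin":0,"grip":0},
    {"dx":8.6,"dy":-21,"dz":-3,"spin":0,"grip":0},
    {"dx":8.6,"dy":-21,"dz":-3,"spin":0,"grip":0},
    {"dx":8.6,"dy":-21,"dz":-3,"spin":0,"grip":0},
  ],
)

```text
time_s: 1.82
tcp_pos: [0.5292, 0.0141, 0.1968]
eef_rot: [-180.0, -0.0, -2.3]
contact_force: [-0.2, 0.7, 0.4]
gripper_width: 0.0003
```

Run:
```python
from plant import r
from h import *
s=r.get_state();print(s['time_s'],s['tcp_pos'],s['eef_rot'],s['gripper_width'],s['contact_force'])
c=r.get_calibration("wrist");a=r.capture("wrist");cv2.imwrite("pics/w1.png",a)
print(c)
for d in r.cut_out("key_1","wrist"):
    ce=np.argwhere(d['mask']).mean(0)[::-1];print(d['p'],d['extent'],ce,back(ce,c,.071))
```

```text
1.8167 [0.52921559 0.01409815 0.19677566] [-1.79985711e+02 -1.83400288e-02 -2.34093449e+00] 0.00033996903118356373 [-0.1628485   0.73273893  0.43433527]
{'K': array([[323.04585747,   0.        , 281.90130717],
       [  0.        , 323.04585747, 206.26126573],
       [  0.        ,   0.        ,   1.        ]]), 'extrinsics': array([[-0.04089694, -0.95713448, -0.28674209,  0.60602319],
       [-0.99916113,  0.03856918,  0.01376409,  0.01180104],
       [-0.00211468,  0.28706446, -0.95790893,  0.3554965 ],
       [ 0.        ,  0.        ,  0.        ,  1.        ]])}
0.65 [315.8, 178.7, 348.8, 208.6] [334.65546218 192.97478992] [ 0.53151474 -0.03248014  0.071     ]
0.65 [421.3, 180.7, 458.3, 208.8] [437.87234043 193.82978723] [ 0.52693269 -0.12608893  0.071     ]
0.6 [368.8, 180.3, 404.9, 209.9] [386.32924335 194.40490798] [ 0.52827877 -0.07939039  0.071     ]
0.57 [268.4, 181.0, 297.8, 207.0] [283.36579276 193.86142322] [0.53256353 0.01407777 0.071     ]
```

View pics/w1.png

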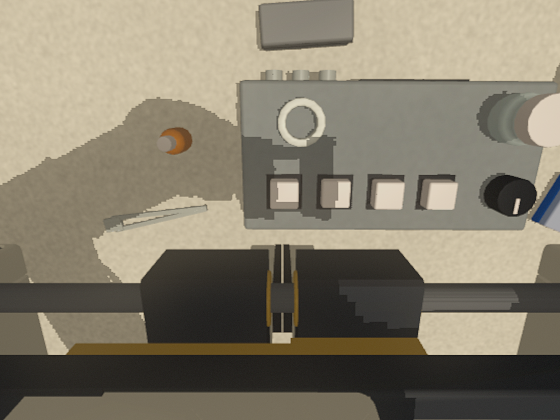

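The wrist view shows four keys at about (283,193), (335,193), (386,194) and (438,194), which agrees with the top view to a few mm. Next I descend over key 1.

Call:
servo_tool(
  targets=[
    {"dx":0.2,"dy":-0.2,"dz":-4,"spin":0,"grip":0},
    {"dx":0.2,"dy":-0.2,"dz":-8,"spin":0,"grip":0},
    {"dx":0.2,"dy":-0.2,"dz":-11,"spin":0,"grip":0},
    {"dx":0.2,"dy":-0.2,"dz":-12,"spin":0,"grip":0},
    {"dx":0.2,"dy":-0.2,"dz":-12.3,"spin":0,"grip":0},
    {"dx":0.2,"dy":-0.2,"dz":-12.4,"spin":0,"grip":0},
    {"dx":0.2,"dy":-0.2,"dz":-12.4,"spin":0,"grip":0},
    {"dx":0.2,"dy":-0.2,"dz":-12.4,"spin":0,"grip":0},
    {"dx":0.2,"dy":-0.2,"dz":-12.4,"spin":0,"grip":0},
    {"dx":0.2,"dy":-0.2,"dz":-12.4,"spin":0,"grip":0},
  ],
)

```text
time_s: 2.75
tcp_pos: [0.5321, 0.0115, 0.0738]
eef_rot: [-179.9, -0.1, -2.4]
contact_force: [-0.2, 0.4, -0.8]
gripper_width: 0.0005
```

Run:
```python
from plant import r
from h import *
s=r.get_state();print(s['tcp_pos'],s['contact_force'])
for n in("scene","wrist"):
    a=r.capture(n);cv2.imwrite(f"pics/{n}2.png",a)
a=cv2.imread("pics/scene2.png");b=cv2.imread("pics/wrist2.png")
cv2.imwrite("pics/w2.png",b)
for d in r.cut_out("lamp_box","scene")[:1]:
    e=[int(v) for v in d['extent']];print(e)
    q=a[max(0,e[1]-40):e[3]+10,max(0,e[0]-10):e[2]+10];q=cv2.resize(q,None,fx=3,fy=3)[:600,:800];cv2.imwrite("pics/s2.png",q)
```

```text
[0.53208113 0.01154921 0.07379675] [-0.1602157   0.35785053 -0.75342228]
[141, 140, 301, 229]
```

View pics/s2.png

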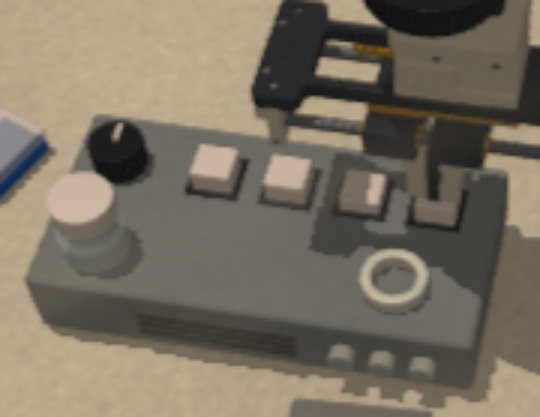

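View pics/w2.png

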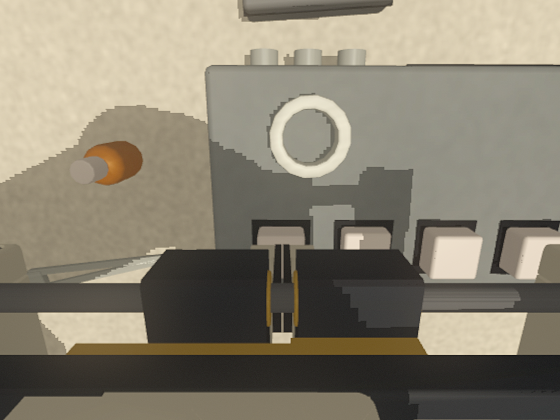

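The fingers are centred on key 1 and about 3 mm above it. The other items are undisturbed. I'll start the light touch.

Call:
servo_tool(
  targets=[
    {"dz":-0.1},
    {"dz":-0.15},
    {"dz":-0.2},
    {"dz":-0.25},
    {"dz":-0.3},
    {"dz":-0.3},
    {"dz":-0.3},
    {"dz":-0.3},
    {"dz":-0.3},
    {"dz":-0.3},
  ],
)

```text
validation failed for argument at $.ta...
```

Call:
servo_tool(
  targets=[
    {"dx":0,"dy":0,"spin":0,"grip":0,"dz":-0.1},
    {"dx":0,"dy":0,"spin":0,"grip":0,"dz":-0.15},
    {"dx":0,"dy":0,"spin":0,"grip":0,"dz":-0.2},
    {"dx":0,"dy":0,"spin":0,"grip":0,"dz":-0.25},
    {"dx":0,"dy":0,"spin":0,"grip":0,"dz":-0.3},
    {"dx":0,"dy":0,"spin":0,"grip":0,"dz":-0.3},
    {"dx":0,"dy":0,"spin":0,"grip":0,"dz":-0.3},
    {"dx":0,"dy":0,"spin":0,"grip":0,"dz":-0.3},
    {"dx":0,"dy":0,"spin":0,"grip":0,"dz":-0.3},
    {"dx":0,"dy":0,"spin":0,"grip":0,"dz":-0.3},
  ],
)

```text
time_s: 3.73
tcp_pos: [0.5314, 0.0113, 0.0696]
eef_rot: [180.0, -0.0, -2.4]
contact_force: [-1.3, -0.2, 3.7]
gripper_width: 0.0005
```

Run:
```python
from plant import r
for i in range(4):
    s=r.get_state();print(s['time_s'],s['tcp_pos'],s['contact_force'],s['moment']);r.capture("wrist")
```

```text
3.7333 [0.53143596 0.0112777  0.06961519] [-1.29117027 -0.16950044  3.6957939 ] [-0.06720955  0.15118627 -0.01132988]
3.7833 [0.53142834 0.01131715 0.06963064] [-1.60112118 -0.23919812  3.46694427] [-0.09363692  0.16674962  0.03114905]
3.8333 [0.53143468 0.01128518 0.06963006] [-0.25437336 -0.7325126   3.58924921] [-0.14503918  0.16005987  0.00950864]
3.8833 [0.53142186 0.01129082 0.06961122] [-0.82140816  0.27278774  2.80317071] [-0.16997717  0.12675102  0.0081738 ]
```

Key 1 touched at about 3.3 N near z = 0.0696, so it's up. Moving on to key 2.

Call:
servo_tool(
  targets=[
    {"dx":0,"dy":0,"spin":0,"grip":0,"dz":1},
    {"dx":0,"dy":0,"spin":0,"grip":0,"dz":2},
    {"dx":-0.1,"dy":-2.4,"spin":0,"grip":0,"dz":2},
    {"dx":-0.2,"dy":-4.8,"spin":0,"grip":0,"dz":2},
    {"dx":-0.2,"dy":-4.8,"spin":0,"grip":0,"dz":2},
    {"dx":-0.2,"dy":-4.8,"spin":0,"grip":0,"dz":1},
    {"dx":-0.2,"dy":-4.8,"spin":0,"grip":0,"dz":0.5},
    {"dx":-0.2,"dy":-4.8,"spin":0,"grip":0,"dz":0.3},
    {"dx":-0.2,"dy":-4.8,"spin":0,"grip":0,"dz":0.3},
    {"dx":-0.2,"dy":-4.8,"spin":0,"grip":0,"dz":0.3},
  ],
)

```text
time_s: 4.77
tcp_pos: [0.5293, -0.0362, 0.0723]
eef_rot: [180.0, 0.0, -2.3]
contact_force: [0.7, 0.6, 0.2]
gripper_width: 0.0006
```

Call:
servo_tool(
  targets=[
    {"dx":0,"dy":0,"spin":0,"grip":0,"dz":-0.1},
    {"dx":0,"dy":0,"spin":0,"grip":0,"dz":-0.15},
    {"dx":0,"dy":0,"spin":0,"grip":0,"dz":-0.2},
    {"dx":0,"dy":0,"spin":0,"grip":0,"dz":-0.25},
    {"dx":0,"dy":0,"spin":0,"grip":0,"dz":-0.25},
    {"dx":0,"dy":0,"spin":0,"grip":0,"dz":-0.25},
    {"dx":0,"dy":0,"spin":0,"grip":0,"dz":-0.25},
    {"dx":0,"dy":0,"spin":0,"grip":0,"dz":-0.25},
    {"dx":0,"dy":0,"spin":0,"grip":0,"dz":-0.25},
    {"dx":0,"dy":0,"spin":0,"grip":0,"dz":-0.25},
  ],
)

```text
time_s: 5.6
tcp_pos: [0.5294, -0.0367, 0.0701]
eef_rot: [-180.0, -0.0, -2.4]
contact_force: [-0.8, 0.0, 1.0]
gripper_width: 0.0005
```

```bash
cat > st.py <<'E'
from plant import r
import numpy as np
F=[]
for i in range(4):
    s=r.get_state();F.append(s['contact_force']);r.capture("wrist")
print(s['time_s'],s['tcp_pos'],np.mean(F,0))
E
python3 st.py
```

```text
5.75 [ 0.52934156 -0.03670573  0.07005561] [-0.03316928  0.15808738  0.19938183]
```

No contact with key 2 at 0.0701, so it's probably the latched one. Descending further in small steps.

Call:
servo_tool(
  targets=[
    {"dx":0,"dy":0,"spin":0,"grip":0,"dz":-0.05},
    {"dx":0,"dy":0,"spin":0,"grip":0,"dz":-0.1},
    {"dx":0,"dy":0,"spin":0,"grip":0,"dz":-0.15},
    {"dx":0,"dy":0,"spin":0,"grip":0,"dz":-0.2},
    {"dx":0,"dy":0,"spin":0,"grip":0,"dz":-0.25},
    {"dx":0,"dy":0,"spin":0,"grip":0,"dz":-0.25},
    {"dx":0,"dy":0,"spin":0,"grip":0,"dz":-0.25},
    {"dx":0,"dy":0,"spin":0,"grip":0,"dz":-0.25},
    {"dx":0,"dy":0,"spin":0,"grip":0,"dz":-0.25},
    {"dx":0,"dy":0,"spin":0,"grip":0,"dz":-0.25},
  ],
)

```text
time_s: 6.63
tcp_pos: [0.5294, -0.0367, 0.0676]
eef_rot: [-180.0, -0.0, -2.4]
contact_force: [-0.8, -0.8, -0.0]
gripper_width: 0.0003
```

```bash
python3 st.py
```

```text
6.7833 [ 0.52936326 -0.03670969  0.06758054] [-0.08579021 -0.17219477  0.41924498]
```

Call:
servo_tool(
  targets=[
    {"dx":0,"dy":0,"spin":0,"grip":0,"dz":-0.02},
    {"dx":0,"dy":0,"spin":0,"grip":0,"dz":-0.04},
    {"dx":0,"dy":0,"spin":0,"grip":0,"dz":-0.06},
    {"dx":0,"dy":0,"spin":0,"grip":0,"dz":-0.08},
    {"dx":0,"dy":0,"spin":0,"grip":0,"dz":-0.1},
    {"dx":0,"dy":0,"spin":0,"grip":0,"dz":-0.12},
    {"dx":0,"dy":0,"spin":0,"grip":0,"dz":-0.12},
    {"dx":0,"dy":0,"spin":0,"grip":0,"dz":-0.12},
    {"dx":0,"dy":0,"spin":0,"grip":0,"dz":-0.12},
    {"dx":0,"dy":0,"spin":0,"grip":0,"dz":-0.12},
  ],
)

```text
time_s: 7.67
tcp_pos: [0.5294, -0.0367, 0.0664]
eef_rot: [-180.0, -0.0, -2.4]
contact_force: [-1.1, -0.4, 4.2]
gripper_width: 0.0004
```

```bash
python3 st.py
```

```text
7.8167 [ 0.52938338 -0.03671278  0.06637193] [-1.37546787 -0.11889398  3.94119047]
```

Key 2 is the latched one: contact at 3.9 N, z ≈ 0.0664. It's tapped without being released. Next is key 3.

Call:
servo_tool(
  targets=[
    {"dx":0,"dy":0,"spin":0,"grip":0,"dz":1},
    {"dx":0,"dy":0,"spin":0,"grip":0,"dz":2.4},
    {"dx":-0.1,"dy":-2.4,"spin":0,"grip":0,"dz":2.4},
    {"dx":-0.2,"dy":-4.8,"spin":0,"grip":0,"dz":2.4},
    {"dx":-0.2,"dy":-4.8,"spin":0,"grip":0,"dz":2.4},
    {"dx":-0.2,"dy":-4.8,"spin":0,"grip":0,"dz":1.4},
    {"dx":-0.2,"dy":-4.8,"spin":0,"grip":0,"dz":0.9},
    {"dx":-0.2,"dy":-4.8,"spin":0,"grip":0,"dz":0.6},
    {"dx":-0.2,"dy":-4.8,"spin":0,"grip":0,"dz":0.6},
    {"dx":-0.2,"dy":-4.8,"spin":0,"grip":0,"dz":0.6},
  ],
)

```text
time_s: 8.7
tcp_pos: [0.5272, -0.0843, 0.0719]
eef_rot: [180.0, 0.1, -2.4]
contact_force: [-0.7, 0.1, 0.8]
gripper_width: 0.0006
```

Call:
servo_tool(
  targets=[
    {"dx":0,"dy":0,"spin":0,"grip":0,"dz":-0.05},
    {"dx":0,"dy":0,"spin":0,"grip":0,"dz":-0.1},
    {"dx":0,"dy":0,"spin":0,"grip":0,"dz":-0.15},
    {"dx":0,"dy":0,"spin":0,"grip":0,"dz":-0.2},
    {"dx":0,"dy":0,"spin":0,"grip":0,"dz":-0.25},
    {"dx":0,"dy":0,"spin":0,"grip":0,"dz":-0.25},
    {"dx":0,"dy":0,"spin":0,"grip":0,"dz":-0.25},
    {"dx":0,"dy":0,"spin":0,"grip":0,"dz":-0.25},
    {"dx":0,"dy":0,"spin":0,"grip":0,"dz":-0.25},
    {"dx":0,"dy":0,"spin":0,"grip":0,"dz":-0.25},
  ],
)

```text
time_s: 9.53
tcp_pos: [0.5276, -0.0846, 0.07]
eef_rot: [-180.0, -0.0, -2.4]
contact_force: [-0.3, 2.7, 3.7]
gripper_width: 0.0006
```

```bash
python3 st.py
```

```text
9.6833 [ 0.52763171 -0.08465108  0.06996392] [-0.39317693  2.00954199  3.24582973]
```

Key 3 is up (3.2 N). Now key 4.

Call:
servo_tool(
  targets=[
    {"dx":0,"dy":0,"spin":0,"grip":0,"dz":1},
    {"dx":0,"dy":0,"spin":0,"grip":0,"dz":2},
    {"dx":-0.1,"dy":-2.4,"spin":0,"grip":0,"dz":2},
    {"dx":-0.2,"dy":-4.7,"spin":0,"grip":0,"dz":2},
    {"dx":-0.2,"dy":-4.7,"spin":0,"grip":0,"dz":2},
    {"dx":-0.2,"dy":-4.7,"spin":0,"grip":0,"dz":1},
    {"dx":-0.2,"dy":-4.7,"spin":0,"grip":0,"dz":0.6},
    {"dx":-0.2,"dy":-4.7,"spin":0,"grip":0,"dz":0.35},
    {"dx":-0.2,"dy":-4.7,"spin":0,"grip":0,"dz":0.35},
    {"dx":-0.2,"dy":-4.7,"spin":0,"grip":0,"dz":0.35},
  ],
)

```text
time_s: 10.57
tcp_pos: [0.5252, -0.1313, 0.0731]
eef_rot: [180.0, 0.0, -2.4]
contact_force: [-0.2, 0.1, -0.6]
gripper_width: 0.0005
```

Call:
servo_tool(
  targets=[
    {"dx":0,"dy":0,"spin":0,"grip":0,"dz":-0.1},
    {"dx":0,"dy":0,"spin":0,"grip":0,"dz":-0.15},
    {"dx":0,"dy":0,"spin":0,"grip":0,"dz":-0.2},
    {"dx":0,"dy":0,"spin":0,"grip":0,"dz":-0.25},
    {"dx":0,"dy":0,"spin":0,"grip":0,"dz":-0.3},
    {"dx":0,"dy":0,"spin":0,"grip":0,"dz":-0.35},
    {"dx":0,"dy":0,"spin":0,"grip":0,"dz":-0.35},
    {"dx":0,"dy":0,"spin":0,"grip":0,"dz":-0.35},
    {"dx":0,"dy":0,"spin":0,"grip":0,"dz":-0.35},
    {"dx":0,"dy":0,"spin":0,"grip":0,"dz":-0.35},
  ],
)

```text
time_s: 11.4
tcp_pos: [0.5255, -0.1316, 0.07]
eef_rot: [-180.0, -0.0, -2.4]
contact_force: [-0.7, 2.3, 2.9]
gripper_width: 0.0008
```

```bash
python3 st.py
```

```text
11.55 [ 0.52550594 -0.13167581  0.06993458] [-0.54966854  2.65738538  3.22450552]
```

Key 4 is up (3.2 N). I'll return to key 2 and press it to the stop.

Call:
servo_tool(
  targets=[
    {"dx":0,"dy":0,"spin":0,"grip":0,"dz":1},
    {"dx":0,"dy":0,"spin":0,"grip":0,"dz":2},
    {"dx":0.1,"dy":3,"spin":0,"grip":0,"dz":2},
    {"dx":0.3,"dy":6,"spin":0,"grip":0,"dz":2},
    {"dx":0.4,"dy":9.5,"spin":0,"grip":0,"dz":2},
    {"dx":0.4,"dy":9.5,"spin":0,"grip":0,"dz":2},
    {"dx":0.4,"dy":9.5,"spin":0,"grip":0,"dz":2},
    {"dx":0.4,"dy":9.5,"spin":0,"grip":0,"dz":1},
    {"dx":0.4,"dy":9.5,"spin":0,"grip":0,"dz":0.3},
    {"dx":0.4,"dy":9.5,"spin":0,"grip":0,"dz":0},
  ],
)

```text
time_s: 12.43
tcp_pos: [0.5283, -0.0377, 0.0684]
eef_rot: [180.0, 0.1, -2.5]
contact_force: [-0.5, -0.6, 0.3]
gripper_width: 0.0001
```

Call:
servo_tool(
  targets=[
    {"dx":0,"dy":0,"spin":0,"grip":0,"dz":-0.2},
    {"dx":0,"dy":0,"spin":0,"grip":0,"dz":-0.4},
    {"dx":0,"dy":0,"spin":0,"grip":0,"dz":-0.6},
    {"dx":0,"dy":0,"spin":0,"grip":0,"dz":-0.7},
    {"dx":0,"dy":0,"spin":0,"grip":0,"dz":-0.8},
    {"dx":0,"dy":0,"spin":0,"grip":0,"dz":-0.87},
    {"dx":0,"dy":0,"spin":0,"grip":0,"dz":-0.92},
    {"dx":0,"dy":0,"spin":0,"grip":0,"dz":-0.92},
    {"dx":0,"dy":0,"spin":0,"grip":0,"dz":-0.92},
    {"dx":0,"dy":0,"spin":0,"grip":0,"dz":-0.92},
  ],
)

```text
time_s: 13.27
tcp_pos: [0.5285, -0.0377, 0.0613]
eef_rot: [179.9, 0.1, -2.4]
contact_force: [-5.9, -1.9, 11.3]
gripper_width: 0.0003
```

```bash
python3 st.py
```

```text
13.4167 [ 0.52849302 -0.03771806  0.06124877] [-5.69923181 -1.92226754 10.94171474]
```

It reached the stop (0.0612, 11 N). Withdrawing to look.

Call:
servo_tool(
  targets=[
    {"dx":0,"dy":0,"spin":0,"grip":0,"dz":0.5},
    {"dx":0,"dy":0,"spin":0,"grip":0,"dz":1.5},
    {"dx":0,"dy":0,"spin":0,"grip":0,"dz":5},
    {"dx":0,"dy":0,"spin":0,"grip":0,"dz":9},
    {"dx":0,"dy":0,"spin":0,"grip":0,"dz":13.5},
    {"dx":0,"dy":0,"spin":0,"grip":0,"dz":13.5},
    {"dx":0,"dy":0,"spin":0,"grip":0,"dz":13.5},
    {"dx":0,"dy":0,"spin":0,"grip":0,"dz":13.5},
    {"dx":0,"dy":0,"spin":0,"grip":0,"dz":13.5},
    {"dx":0,"dy":0,"spin":0,"grip":0,"dz":13.5},
  ],
)

```text
time_s: 14.3
tcp_pos: [0.5288, -0.0368, 0.1946]
eef_rot: [180.0, 0.1, -2.4]
contact_force: [0.5, -1.1, -0.1]
gripper_width: 0.0003
```

Run:
```python
from plant import r
from h import *
s=r.get_state();print(s['time_s'],s['tcp_pos'],s['contact_force'])
a=r.capture("scene");b=r.capture("wrist")
for d in r.cut_out("key_1","wrist"): print(d['p'],d['extent'])
o=cv2.imread("pics/scene2.png")
f=lambda q:cv2.resize(q[120:235,131:311],None,fx=4,fy=4,interpolation=cv2.INTER_CUBIC)
cv2.imwrite("pics/s3.png",f(a))
cv2.imwrite("pics/w3.png",cv2.resize(b[100:250,200:500],None,fx=2.6,fy=2.6))
```

```text
14.3 [ 0.52876805 -0.03682925  0.19461618] [ 0.51289538 -1.13859883 -0.10408065]
0.91 [315.4, 181.1, 347.4, 210.4]
0.81 [368.9, 179.7, 406.0, 214.0]
0.75 [212.1, 185.0, 244.6, 208.9]
0.74 [182.2, 69.7, 497.1, 235.7]
0.67 [265.8, 182.6, 294.2, 212.9]
```

View pics/s3.png

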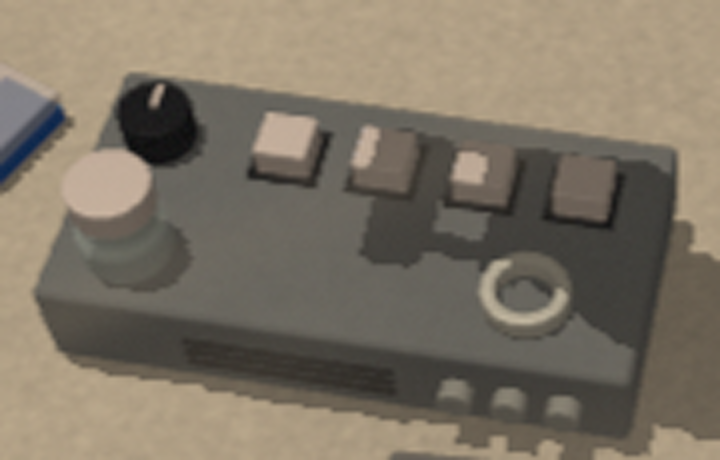

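View pics/w3.png

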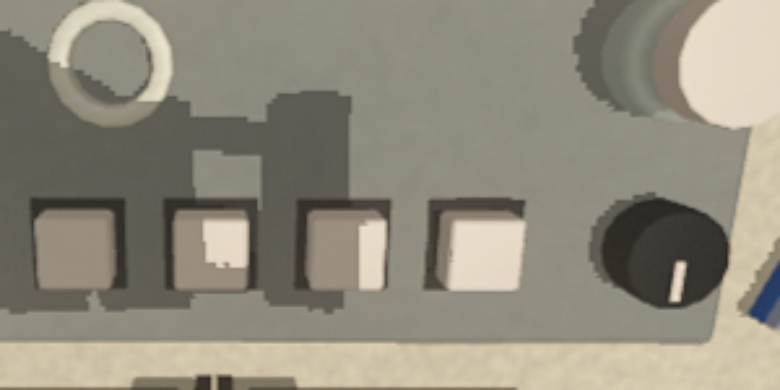

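All four keys look level, and the ring, jar and knob haven't moved. One before/after comparison of key 2 at higher zoom will settle it.

Run:
```python
from plant import r
from h import *
o=cv2.imread("pics/scene2.png");a=r.capture("scene")
f=lambda q:cv2.resize(q[145:178,190:270],None,fx=9,fy=9,interpolation=cv2.INTER_NEAREST)
cv2.imwrite("pics/cmp.png",np.vstack([f(o),f(a)]))
```

```text
(no output)
```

View pics/cmp.png

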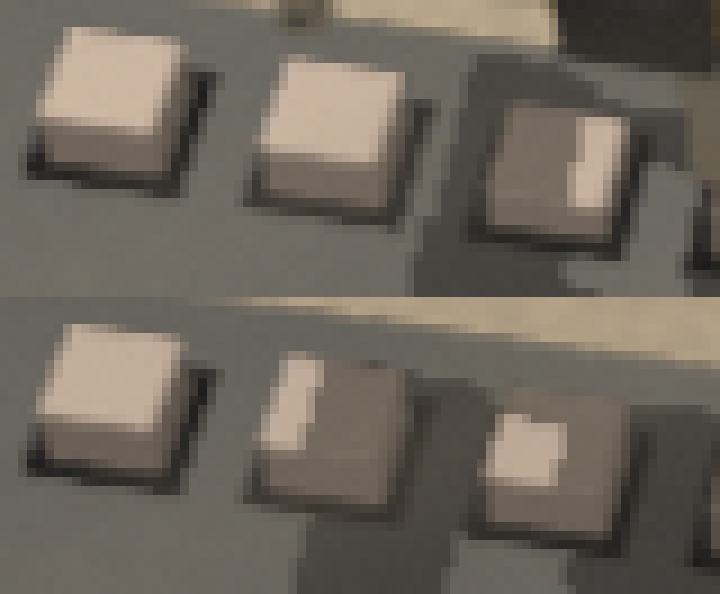

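Before the press, key 2's side wall was about 3 px tall. It's now about 5 px, the same as its neighbours, so it has sprung up.

```bash
python3 -c "
from plant import r
print(r.get_state()['time_s'],r.close_job())"
```

```text
the job is handed in; nothing more can be done
14.5 None
```

I tapped all four keys from left to right with the closed fingertips and found key 2 latched. I then pressed it to its stop, and it let go and sprang up. The job was handed in at 14.5 s.

- **Taps:** keys 1, 3 and 4 made contact at their up height, with about 3.2–3.3 N read at z ≈ 70 mm. Key 2 made contact only near 67 mm (3.9 N), which is how I knew it was the latched one.
- **Tap force:** these were slightly firmer than the 1–2 N touch that moves no key. They pushed each key in by 1.5 mm or less, well short of latching or releasing it.
- **Release:** key 2 reached its stop at about 61 mm with roughly 11 N. I then raised the fingers well clear.
- **Last checks:** the scene and wrist pictures show all four keys level. Key 2's visible side wall grew from about 3 px to 5 px, matching its neighbours. I did not touch it again to confirm.
- **Surroundings:** the ring, jar and knob looked unmoved, and the arm was touching nothing. I did not compare the things on the bench before and after, but the fingers went nowhere near them.
- **Sideways force:** I read about 2–2.7 N sideways on the taps of keys 3 and 4, and about 6 N during the key 2 press. I put this down to friction and did not look into it further.

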